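# Dispense two tube carriers one at a time

### The arm

A 7-joint arm with a two-finger parallel gripper is mounted at the origin on the work surface. World frame = base frame: x ahead of the robot, y to its left, z up, the work surface at z = 0. Lengths are in m, angles in rad, forces in N, time in s.
With the tool pointing down it reaches from about 0.4 to 0.85 m from the base axis. Payload 10.4 kg.
Tool frame: the origin (TCP) lies at the very end of the fingers, on their centre line; the grasp point (between the pads) lies 19 mm behind it; z points along the fingers, y is the line along which they close (so a half turn about z gives the same grasp; the last joint's range is limited). The gripper opens to 87 mm and grips with 3 to 60 N. Pads are 19 mm wide; open, the fingers measure 117 mm over their backs; the gripper's body (75 mm by 190 mm) begins 51 mm behind the grasp point.
Start: joints at [-1.333, 0.332, -0.065, 1.46, 0.022, 1.35, -0.088], TCP at [0.161, 0.604, 0.223] pointing down, gripper open.
Joint ranges: [-2.6, 2.6], [-0.5, 2.12], [-1.47, 1.34], [0.16, 2.42], [-1.27, 4.41], [0.06, 2.06], [-2.6, 2.6]. Speed limits (rad/s): [2.22, 2.22, 2.79, 2.79, 3.14, 3.14, 3.14].

### API

Orientations are given as a unit quaternion [x, y, z, w].
In Python, from bench import status, camera, order gives the robot as it stands.
- The arm moves only by the tool jog_arm, never from a script. Its argument "plan" is a list of rows, each a list of 7 numbers: the turn, a rotation vector about the tool's x, y, z in rad, then the shift along the tool's x, y, z in mm, then the opening, from -1 (shut) to 1 (fully open). A call has 1 to 12 rows; each row is the pose to reach, as a shift and turn from the pose commanded when the call began, along the tool's axes at that moment; what a row does not reach only later rows make up. A row lasts 1/10 s, in which the tool goes at most 50 mm and 8.59 degrees, less where a joint would pass 70% of its speed; a pose out of reach is approached as far as the arm can. A call with a gripper value outside its range is refused whole. The fingers move at their own pace and stop on an object; "squeeze" is the grip in N (left out, the last holds). Time passes only in rows, so rows that repeat a pose let the fingers close. It gives the time, the measured TCP pose, the force, the opening and the grip force at its end, in the units of the state.
- status.read_state(): the state, without advancing time (a new reading comes with each control period).
- camera(name): name is "side" or "top"; returns a dict with "image" (480x640x3 uint8, red, green, blue), "z_map" (480x640 float32, m along the optical axis (not along the pixel's ray), 0 where there is no reading), "fx", "fy", "cx", "cy" (pixels), "world_from_camera" (4x4, takes a point from camera to world coordinates). Camera axes: x right, y down, z forward; pixel columns grow to the right and rows downward; lengths in m; the calibration is good to about 2 mm. A picture is of the moment at which its call begins.
- order.close_job(): hands the job in; it is judged then, once.
The state is a dict: "time": time; "joint_positions": joint angles; "joint_vel": joint speeds; "joint_torque": joint torques, N m; "ee_pos": TCP position; "eef_rot": TCP orientation; "ft_force": force on the tool from outside, world axes, zero at the start; "torque": the same for the moment, N m; "width": finger opening in m; "grip_force": force on a finger pad.
Only numpy, scipy, OpenCV 4.12 (cv2) and the standard library are available. Lean on these libraries where they do the work, as an engineer would, in place of code of your own. Each camera call takes 0.05 s, during which the arm holds its last target. There are 200 camera calls.

### The job

Push the steel dish under the mouth of the dispenser's chute, back to its pedestal, then let the two tube carriers down into it one at a time with the keys: hold the lower key (round cap) down until the front carrier has slid into the dish and let it spring back, press the upper key (square cap) so that the rear carrier comes down and waits at the lower stop, let go, then press the lower key again to drop it into the dish. Press gently, feeling for the caps, since each is screwed to a different height; never touch the carriers, and leave everything else on the bench alone.

Things in the scene. Friction and masses are not known exactly. Their poses are not given: they have to be found in the camera images.
- dispenser: White and aluminium gravity dispenser fixed to the bench. Origin on the bench straight below the middle of the chute's lower lip; y points (level) uphill, x across the chute away from the robot, z up. Open-topped chute 235 long, 62 wide (50 inside), walls 22 high, sloping 22 deg down toward -y. Never press it or its keys with more than 40 N
- mouth (a point): middle of the chute's lip, where carriers slide off; 85 above the bench
- pedestal (a point): foot of the pedestal's face under the chute, on the bench, 60 uphill of the lip; face 110 wide. With its rim against this face the dish is right, its middle 25 out beyond the lip
- lower_key (a point): on the lower key's axis, 80 from the chute's middle on the robot's side, at the LOWEST its cap top can be at rest; fixed to the dispenser. The grey round cap, 38 across, is screwed to an unknown height: its top is 0 to 20 above this along the axis. The axis leans 22 deg from vertical toward the dispenser's -y. Travel 22: 3 N at first, 6 N fully down, then a hard stop
- upper_key (a point): the same for the upper key, 98 farther up the slope, with a grey square cap 36 x 36; cap height unknown in the same way, same axis, travel and forces
- lower_stop (a point): foot of the lower stop blade in the middle of the chute's floor. The blade stands 20 above the floor, sinks just below it only when the lower key is fully down, and springs back up with the key
- upper_stop (a point): the same for the upper stop blade, moved by the upper key, 98 farther up the slope
- front_carrier: front carrier; origin in the middle of its block, 13 above its underside. White plastic block 42 x 64 (along the chute) x 26 with two round grey caps on top (35 high in all), 70 to 140 g. It starts against the lower stop
- rear_carrier: the same for the rear carrier, identical, which starts against the upper stop, 98 farther uphill. When waiting at the lower stop it is where the front one began
- dish: round steel dish, 170 across the rim, 160 across the foot, 50 high, wall 4, about 0.4 kg; origin under its middle; starts on the bench to the robot's right of the dispenser
- dish_in (a point): middle of the dish's inner floor, 5 above the bench
- tip_box_b: green tip box with clear lid, 85 x 120 x 80, beyond the dish's place; a bystander
- jar_a: small glass jar with white lid, 48 across, 75 high; a bystander
- jar_b: a second, identical jar; a bystander
- strip: low black strip rack, 34 x 140 x 26, between the robot and the dispenser; a bystander
- spray: white bottle, 80 across, 190 high; a bystander
- tube_rack: white tube rack, 90 x 200 x 70 high; a bystander
There are look-alikes about, which are no part of the job. What is shaped like the rear_carrier but orange or pink is not meant.

How it is judged:
By the outcome, as a careful person would: the job done as asked, in the order asked, and still so for the second after the job is handed in, with the robot touching nothing.
It also fails if it takes over 72 s, if anything falls off the work surface, if the arm or the gripper's body presses on something with over 40 N, if the wrist force passes 120 N, or if a joint passes its speed limit or range.

## Working session

There is one attempt and no reset: what is moved stays moved. The work goes in short steps, Python scripts to look and compute and a tool call to move; the robot and the scene stay as the last step left them, time stands still between calls to the robot, and variables do not carry over. Pictures are saved under pics/ and viewed, at most 10 in all, crops included, and the job is handed in when it is done.

Besides the shell and the picture viewer there is one more tool, called after ">>>" as name(argument=value, ...) on one line, values as JSON. jog_arm: Moves the arm, as the interface text tells. Its arguments: {"type":"object","properties":{"plan":{"type":"array"},"squeeze":{"type":"number"}},"required":["plan"]}

```bash
mkdir -p pics
cat > h.py <<'E'
import numpy as np, cv2, pickle
from bench import status, camera, order
def snap(n,tag):
    c=camera(n); pickle.dump(c,open(f'pics/{tag}.pkl','wb')); cv2.imwrite(f'pics/{tag}.png',c['image'][:,:,::-1]); return c
def load(tag): return pickle.load(open(f'pics/{tag}.pkl','rb'))
def cloud(c):
    v,u=np.mgrid[:480,:640]; z=c['z_map']; T=np.array(c['world_from_camera'])
    P=np.stack([(u-c['cx'])/c['fx']*z,(v-c['cy'])/c['fy']*z,z],-1)
    W=P@T[:3,:3].T+T[:3,3]; W[z==0]=np.nan; return W
E
python3 - <<'E'
from h import *
for n in('top','side'):
    c=snap(n,n+'0'); print(n,c['fx'],np.round(c['world_from_camera'],3).tolist())
s=status.read_state(); print(s['ee_pos'],s['eef_rot'],s['time'],s['ft_force'])
E
```

```text
top 554.095226268903 [[-0.018, -0.997, 0.074, 0.434], [-1.0, 0.019, 0.002, 0.068], [-0.003, -0.074, -0.997, 1.288], [0.0, 0.0, 0.0, 1.0]]
side 474.30539386997896 [[0.968, -0.155, 0.197, 0.323], [-0.25, -0.642, 0.725, -0.635], [0.015, -0.751, -0.66, 0.78], [0.0, 0.0, 0.0, 1.0]]
[0.16105905 0.60353697 0.22184266] [ 1.30009146e-01  9.91512588e-01 -6.36772313e-04 -6.84701445e-05] 0.1 [-0.20688071 -0.37430548  0.47329331]
```

View pics/top0.png

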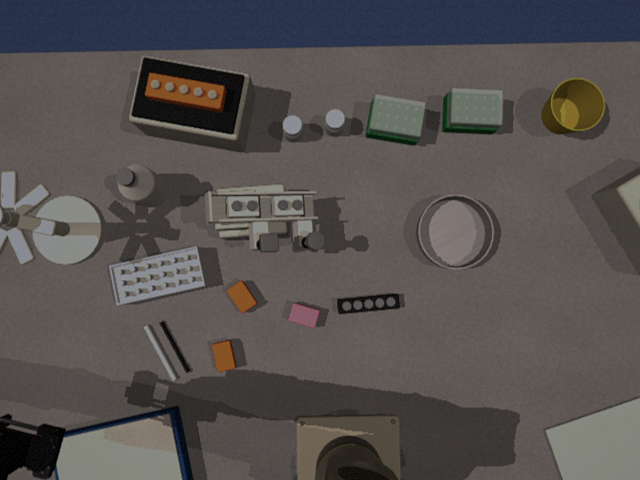

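View pics/side0.png

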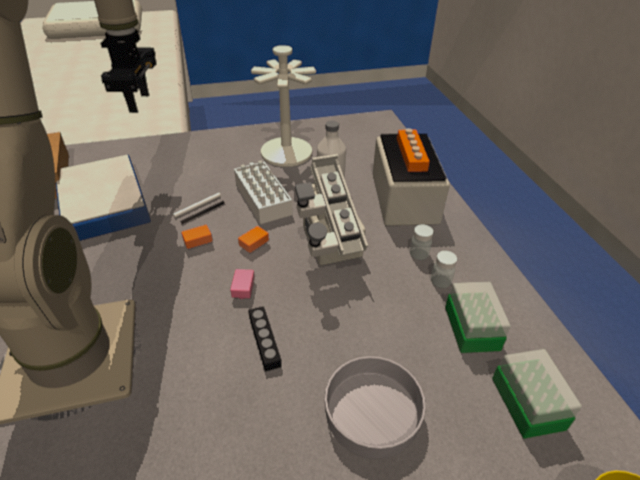

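The top view shows the dispenser with its two white carriers at (242,206) and (288,206), and the lip near column 316. The round lower cap is at (314,241), the square upper cap at (268,242) and the steel dish at (456,232). The orange and pink blocks at (241,296), (224,355), (304,315) and the orange rack at (185,91) are look-alikes; only the white carriers in the chute fit. The strip is at (368,303), and jars and tip boxes lie beyond.

Run:
```python
from h import *
for n in('top0','side0'):
    c=load(n);W=cloud(c);print(n)
    # dish rim: points z .045-.056 in dish region
    x,y,z=W[...,0],W[...,1],W[...,2]
    m=(abs(z-.05)<.004)&(x>.25)&(x<.6)&(y<-.05)&(y>-.4)
    n_,l,st,ce=cv2.connectedComponentsWithStats(m.astype(np.uint8))
    P=W[m][:,:2]; 
    # algebraic circle fit w/ trimming
    for _ in range(5):
        A=np.c_[2*P,np.ones(len(P))]; s=np.linalg.lstsq(A,(P**2).sum(1),rcond=None)[0]; r=np.sqrt(s[2]+s[0]**2+s[1]**2)
        e=abs(np.hypot(*(P-s[:2]).T)-r); P=P[e<max(.006,np.percentile(e,80)*.9)] if _<4 else P
    print('dish',s[:2],r,len(P))
    if n=='top0':
        for (u,v) in[(314,241),(268,242),(316,193),(316,206),(310,220),(215,193),(212,206),(215,222),(242,206),(288,206),(292,126),(335,121),(397,118),(368,303),(136,180)]:
            print((u,v),np.round(np.nanmedian(W[v-1:v+2,u-1:u+2].reshape(-1,3),0),4))
    else:
        for (u,v) in[(317,232),(304,192),(363,246),(316,265),(345,218),(333,178),(335,255)]:
            print((u,v),np.round(np.nanmedian(W[v-1:v+2,u-1:u+2].reshape(-1,3),0),4))
a=cv2.imread('pics/top0.png')[170:270,190:350]; b=cv2.imread('pics/side0.png')[150:280,280:380]
cv2.imwrite('pics/crop.png',np.hstack([cv2.resize(a,(400*1,250)),cv2.resize(b,(385,500))[:250]]) if 0 else np.vstack([cv2.resize(a,(480,300),interpolation=2),cv2.resize(b,(480,624),interpolation=2)[:300]]))
```

```text
top0
dish [ 0.52462209 -0.2478698 ] 0.08241551954467222 341
(314, 241) [0.5006 0.0692 0.1695]
(268, 242) [0.498  0.1594 0.2061]
(316, 193) [ 0.6232  0.0626 -0.001 ]
(316, 206) [5.926e-01 6.320e-02 4.000e-04]
(310, 220) [0.5489 0.0769 0.1132]
(215, 193) [0.5998 0.2666 0.1853]
(212, 206) [0.5743 0.274  0.1692]
(215, 222) [0.5434 0.2691 0.1698]
(242, 206) [0.574  0.2141 0.1729]
(288, 206) [0.5768 0.1223 0.1352]
(292, 126) [0.7639 0.1135 0.0743]
(335, 121) [0.7739 0.0175 0.0757]
(397, 118) [ 0.7754 -0.1201  0.0803]
(368, 303) [ 0.3666 -0.0499  0.0282]
(136, 180) [0.6326 0.4323 0.162 ]
side0
dish [ 0.52607794 -0.25057181] 0.08246479469884031 722
(317, 232) [0.5028 0.059  0.1658]
(304, 192) [0.4976 0.1501 0.2011]
(363, 246) [0.6101 0.0771 0.089 ]
(316, 265) [5.201e-01 1.320e-01 1.000e-04]
(345, 218) [0.5812 0.1227 0.1355]
(333, 178) [0.5787 0.2148 0.1806]
(335, 255) [0.5645 0.1292 0.0243]
```

View pics/crop.png

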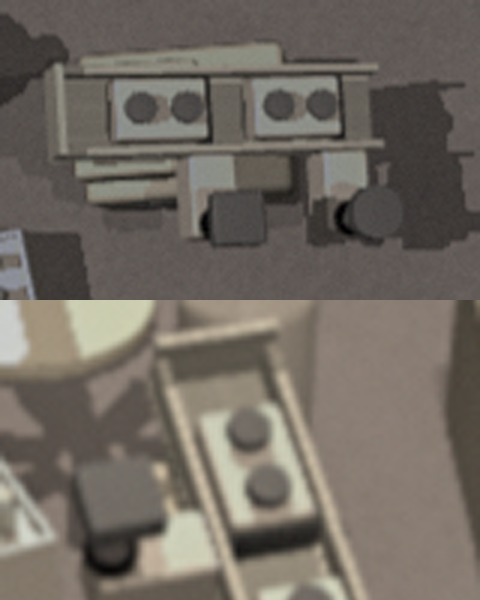

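The crop confirms the white carriers in the chute, with the grey square cap at the upper key and the grey round one at the lower. Next I fit the frame of the dispenser.

Run:
```python
from h import *
t22=np.tan(np.radians(22))
for n in('top0','side0'):
    c=load(n);W=cloud(c);x,y,z=W[...,0],W[...,1],W[...,2]; print(n)
    reg=(x>.5)&(x<.64)&(y>.04)&(y<.29)
    # wall tops: find offset: z - y*t22
    P=W[reg&(z>.085)]
    k=P[:,2]-P[:,1]*t22
    h,e=np.histogram(k,bins=40,range=(.03,.13)); print([(round(b,4),int(a)) for a,b in zip(h,e) if a>15])
    h,e=np.histogram(P[:,0],bins=35,range=(.53,.63))
    for name,(a,b) in dict(near=(.53,.56),far=(.592,.63)).items():
        Q=P[(P[:,0]>a)&(P[:,0]<b)&(P[:,2]-P[:,1]*t22>.07)]
        if len(Q)<10: print(name,len(Q)); continue
        for _ in range(3):
            f=np.polyfit(Q[:,1],Q[:,0],1); r=Q[:,0]-np.polyval(f,Q[:,1]); Q=Q[abs(r)<max(.003,r.std()*1.5)]
        print(name,len(Q),'slope',f[0],'x at y=.15',np.polyval(f,.15),'y',Q[:,1].min(),Q[:,1].max(),'k',np.median(Q[:,2]-Q[:,1]*t22),np.polyfit(Q[:,1],Q[:,2],1)[0])
    for name,(x0,y0,z0) in dict(low=(.501,.064,.167),up=(.498,.155,.203)).items():
        m=(abs(x-x0)<.03)&(abs(y-y0)<.03)&(abs(z-z0-(y-y0)*t22)<.007)
        g=c['image'].astype(int); m&=(g.max(-1)-g.min(-1)<40)
        nl,l,st,ce=cv2.connectedComponentsWithStats(m.astype(np.uint8)); i=1+st[1:,4].argmax(); Q=W[l==i]
        print(name,len(Q),'mid',np.round((Q.max(0)+Q.min(0))/2,4),'mean',np.round(Q.mean(0),4),'ext',np.round(np.ptp(Q,axis=0),4), 'slope',np.polyfit(Q[:,1],Q[:,2],1)[0])
    m=(np.all(c['image']>0,-1))
    # white carriers tops
    for name,(x0,y0) in dict(front=(.578,.122),rear=(.576,.213)).items():
        m=(abs(x-x0)<.035)&(abs(y-y0)<.04); Q=W[m]; kk=Q[:,2]-Q[:,1]*t22; Q=Q[(kk>.075)&(kk<.105)&(abs(Q[:,0]-x0)<.022)]; print(name,len(Q),np.round(np.median(Q,0),4),np.round(Q.min(0),3),np.round(Q.max(0),3))
# pedestal & under
    m=reg&(z>.01)&(z<.06); Q=W[m]; print('ped pts',len(Q)); 
    if len(Q): print(np.round(Q.min(0),3),np.round(Q.max(0),3),np.round(np.percentile(Q,10,axis=0),3))
```

```text
top0
[(np.float64(0.03), 80), (np.float64(0.0325), 69), (np.float64(0.035), 57), (np.float64(0.0375), 29), (np.float64(0.04), 21), (np.float64(0.0425), 27), (np.float64(0.045), 21), (np.float64(0.0475), 20), (np.float64(0.05), 49), (np.float64(0.0525), 198), (np.float64(0.055), 364), (np.float64(0.0575), 310), (np.float64(0.06), 123), (np.float64(0.0625), 83), (np.float64(0.065), 71), (np.float64(0.0675), 52), (np.float64(0.07), 82), (np.float64(0.0725), 95), (np.float64(0.075), 153), (np.float64(0.0775), 339), (np.float64(0.08), 527), (np.float64(0.0825), 604), (np.float64(0.085), 367), (np.float64(0.0875), 122), (np.float64(0.09), 139), (np.float64(0.0925), 174), (np.float64(0.095), 89), (np.float64(0.0975), 19)]
near 509 slope 0.007666471614807109 x at y=.15 0.5492438129839253 y 0.061866662892650144 0.28234718360148126 k 0.08108499691388771 0.4128186370121937
far 377 slope -0.044264495046343104 x at y=.15 0.6040745740190051 y 0.06515804431508088 0.2843047083057759 k 0.07912648132301385 0.41359510416476164
low 261 mid [0.5029 0.0661 0.1678] mean [0.5032 0.0671 0.1677] ext [0.0365 0
[... 935 characters left out ...]
.15 0.5505383337235332 y 0.06086314600757281 0.27886643067436667 k 0.08104804394410871 0.41088147885704096
far 381 slope -0.04666693147618335 x at y=.15 0.6053490152148546 y 0.0638376867457967 0.2788770563752976 k 0.07936839041921166 0.42038139378625616
low 258 mid [0.5044 0.0639 0.1655] mean [0.5045 0.063  0.1666] ext [0.0363 0.0348 0.0217] slope 0.4460166338006582
up 272 mid [0.4999 0.1556 0.2007] mean [0.4995 0.1533 0.2022] ext [0.0363 0.0371 0.021 ] slope 0.43519919829719367
front 558 [0.5772 0.1128 0.133 ] [0.556 0.086 0.112] [0.6   0.149 0.151]
rear 507 [0.5746 0.2018 0.1697] [0.554 0.174 0.148] [0.598 0.241 0.188]
ped pts 315
[0.519 0.123 0.01 ] [0.634 0.271 0.06 ] [0.52  0.127 0.012]
```

>>> jog_arm(plan=[[0,0,0,0,0,-80,1],[0,0,0.2,0,0,-138,1],[0,0,1.264,-383,-316,-138,1],[0,0,1.264,-383,-316,-138,1],[0,0,1.264,-383,-316,-138,1],[0,0,1.264,-383,-316,-138,1],[0,0,1.264,-383,-316,-138,1],[0,0,1.264,-383,-316,-138,1],[0,0,1.264,-383,-316,-138,1],[0,0,1.264,-383,-316,-138,1],[0,0,1.264,-383,-316,-138,1],[0,0,1.264,-383,-316,-138,1]])

```text
time: 1.3
ee_pos: [0.4505, 0.1976, 0.3607]
eef_rot: [0.691, 0.723, 0.0, -0.0]
ft_force: [1.1, 0.8, 0.1]
width: 0.0868
grip_force: 0.0
```

>>> jog_arm(plan=[[0,0,0,-573,55,100,1],[0,0,0,-573,55,100,1],[0,0,0,-573,55,100,1],[0,0,0,-573,55,100,1],[0,0,0,-573,55,100,1],[0,0,0,-573,55,100,1],[0,0,0,-573,55,100,1],[0,0,0,-573,55,100,1],[0,0,0,-573,55,100,1],[0,0,0,-573,55,100,1],[0,0,0,-573,55,100,1],[0,0,0,-573,55,100,1]])

```text
time: 2.5
ee_pos: [0.5301, -0.3731, 0.2589]
eef_rot: [0.691, 0.723, -0.001, -0.001]
ft_force: [-0.2, 0.5, 0.8]
width: 0.087
grip_force: 0.0
```

>>> jog_arm(plan=[[0,0,0,0,0,50,1],[0,0,0,0,0,100,1],[0,0,0,0,0,150,1],[0,0,0,0,0,200,1],[0,0,0,0,0,230,1],[0,0,0,0,0,240,1],[0,0,0,0,0,240,1],[0,0,0,0,0,240,1]])

```text
time: 3.3
ee_pos: [0.5318, -0.3708, 0.0223]
eef_rot: [0.691, 0.723, 0.0, 0.001]
ft_force: [-0.3, -0.4, 0.7]
width: 0.0869
grip_force: 0.0
```

Run:
```python
from h import *
s=status.read_state(); print(s['ee_pos'],s['eef_rot'],s['ft_force'],s['time'])
snap('side','side1')
```

```text
[ 0.53182086 -0.37083609  0.02226842] [6.90682458e-01 7.23157351e-01 1.83113499e-04 1.07490197e-03] [-0.31122946 -0.35171307  0.72599429] 3.3
```

View pics/side1.png

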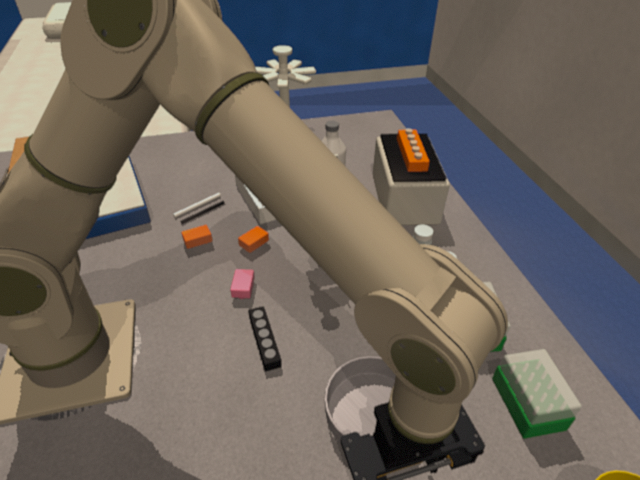

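>>> jog_arm(plan=[[0,0,0,15,0,0,1],[0,0,0,30,0,0,1],[0,0,0,45,3,0,1],[0,0,0,62,8,0,1],[0,0,0,80,13,0,1],[0,0,0,100,18,0,1],[0,0,0,120,23,0,1],[0,0,0,140,28,0,1],[0,0,0,160,34,0,1],[0,0,0,180,40,0,1],[0,0,0,190,43,0,1],[0,0,0,190,43,0,1]])

```text
time: 4.55
ee_pos: [0.5666, -0.177, 0.0217]
eef_rot: [0.69, 0.724, 0.001, 0.001]
ft_force: [0.0, 0.5, 0.2]
width: 0.087
grip_force: 0.0
```

```bash
cat >> h.py <<'E'
def dish(tag):
    W=cloud(load(tag));x,y,z=W[...,0],W[...,1],W[...,2]
    m=(abs(z-.05)<.004)&(x>.4)&(x<.72)&(y<.15)&(y>-.4); P=W[m][:,:2]
    import random
    best=(0,)
    rng=np.random.default_rng(0)
    for _ in range(1500):
        q=P[rng.choice(len(P),3,False)]; A=np.c_[2*q,np.ones(3)]
        try: s=np.linalg.solve(A,(q**2).sum(1))
        except Exception: continue
        r=np.sqrt(abs(s[2]+s[0]**2+s[1]**2))
        if abs(r-.0825)>.003: continue
        n=(abs(np.hypot(*(P-s[:2]).T)-r)<.003).sum()
        if n>best[0]: best=(n,s[:2],r)
    return best,len(P)
E
python3 - <<'E'
from h import *
for n in('top','side'): snap(n,n+'2'); print(dish(n+'2'))
E
```

```text
((np.int64(252), array([ 0.56116414, -0.09180661]), np.float64(0.08191758757941907)), 260)
((np.int64(228), array([ 0.56309939, -0.09510758]), np.float64(0.08246668391065122)), 260)
```

>>> jog_arm(plan=[[0,0,0,12,2,0,1],[0,0,0,27,6,0,1],[0,0,0,45,11,0,1],[0,0,0,63,16,0,1],[0,0,0,80,21,0,1],[0,0,0,95,25,0,1],[0,0,0,107,26,0,1],[0,0,0,116,26,0,1],[0,0,0,122,26,0,1],[0,0,0,126,26,0,1],[0,0,0,128,26,0,1],[0,0,0,128,26,0,1]])

```text
time: 5.85
ee_pos: [0.5853, -0.0493, 0.0207]
eef_rot: [0.691, 0.723, 0.0, 0.0]
ft_force: [2.0, -2.9, 3.0]
width: 0.0869
grip_force: 2.0
```

>>> jog_arm(plan=[[0,0,0,2,0,0,1],[0,0,0,4,0,0,1],[0,0,0,5,0,0,1],[0,0,0,5,0,0,1]])

```text
time: 6.25
ee_pos: [0.585, -0.0446, 0.0206]
eef_rot: [0.691, 0.723, -0.0, 0.0]
ft_force: [-0.2, -3.9, 3.1]
width: 0.0871
grip_force: 2.4
```

Run:
```python
from h import *
for n in('top','side'): snap(n,n+'3'); print(dish(n+'3'))
```

```text
((np.int64(105), array([0.58004408, 0.0374698 ]), np.float64(0.08186389993868304)), 111)
((np.int64(200), array([0.58059452, 0.03505888]), np.float64(0.0818720068242937)), 237)
```

>>> jog_arm(plan=[[0,0,0,1,0,0,1],[0,0,0,2,0,0,1],[0,0,0,3,0,0,1],[0,0,0,4,0,0,1],[0,0,0,4,0,0,1]])

```text
time: 6.85
ee_pos: [0.5848, -0.0406, 0.0206]
eef_rot: [0.691, 0.723, -0.0, 0.0]
ft_force: [1.1, -4.8, 4.2]
width: 0.0867
grip_force: 2.6
```

>>> jog_arm(plan=[[0,0,0,1,0,0,1],[0,0,0,2,0,0,1],[0,0,0,2,0,0,1]])

```text
time: 7.15
ee_pos: [0.5847, -0.0386, 0.0206]
eef_rot: [0.691, 0.723, -0.0, 0.0]
ft_force: [-0.5, -3.7, 4.3]
width: 0.0871
grip_force: 2.6
```

>>> jog_arm(plan=[[0,0,0,1,0,0,1],[0,0,0,1,0,0,1]])

```text
time: 7.35
ee_pos: [0.5847, -0.0376, 0.0206]
eef_rot: [0.691, 0.723, -0.0, 0.0]
ft_force: [0.1, -5.5, 4.6]
width: 0.0868
grip_force: 2.6
```

>>> jog_arm(plan=[[0,0,0,1,0,0,1],[0,0,0,2,0,0,1],[0,0,0,2,0,0,1]])

```text
time: 7.65
ee_pos: [0.5846, -0.0369, 0.0207]
eef_rot: [0.691, 0.723, -0.0, 0.001]
ft_force: [-0.0, -8.6, 2.7]
width: 0.0869
grip_force: 4.3
```

>>> jog_arm(plan=[[0,0,0,1,0,0,1],[0,0,0,2,0,0,1],[0,0,0,2,0,0,1]])

```text
time: 7.95
ee_pos: [0.5846, -0.0367, 0.0207]
eef_rot: [0.692, 0.722, -0.001, 0.002]
ft_force: [2.2, -14.1, 2.3]
width: 0.0867
grip_force: 6.4
```

>>> jog_arm(plan=[[0,0,0,-15,0,0,1],[0,0,0,-50,0,0,1],[0,0,0,-60,0,-40,1],[0,0,0,-60,0,-90,-1],[0,0,0,-60,0,-140,-1],[0,0,0,-60,0,-190,-1],[0,0,0,-60,0,-240,-1],[0,0,0,-60,0,-270,-1],[0,0.15,0,-30,-30,-270,-1],[0,0.3,0,20,-76,-270,-1],[0,0.384,0,65,-76,-260,-1],[0,0.384,0,65,-76,-260,-1]])

```text
time: 9.15
ee_pos: [0.5034, 0.0313, 0.2796]
eef_rot: [0.677, 0.71, 0.133, -0.141]
ft_force: [-0.3, 0.5, -0.2]
width: 0.0228
grip_force: 0.0
```

```bash
cat >> h.py <<'E'
from scipy.spatial.transform import Rotation as Ro
def togo(p):
    s=status.read_state(); R=Ro.from_quat(s['eef_rot']); print('tool shift mm',np.round(R.inv().apply(np.array(p)-s['ee_pos'])*1000,1),'z axis',R.as_matrix()[:,2].round(3),'y',R.as_matrix()[:,1].round(3),s['time'],s['width'])
E
python3 - <<'E'
from h import *
togo([.5036,.065,.1667]); togo([.499,.1565,.2025])
for n in('top','side'): snap(n,n+'4'); print(dish(n+'4'))
E
```

```text
tool shift mm [-11.9   2.1 117.3] z axis [-0.021  0.38  -0.925] y [ 0.999  0.048 -0.003] 9.15 0.022779390971492258
tool shift mm [ 86.5   1.8 119. ] z axis [-0.021  0.38  -0.925] y [ 0.999  0.048 -0.003] 9.15 0.022779390971492258
((np.int64(144), array([0.57916974, 0.04566945]), np.float64(0.08216307356038091)), 149)
((np.int64(361), array([0.58077326, 0.04314551]), np.float64(0.08235275785632108)), 373)
```

View pics/side4.png

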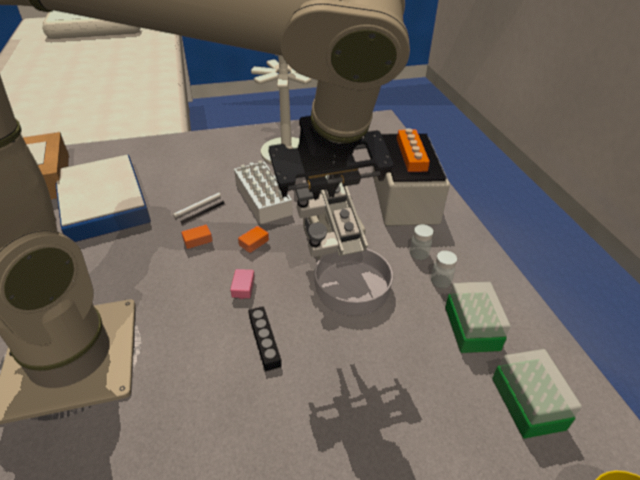

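The dish (side view, rim about (353,275)) sits under the lip against the pedestal, and its measured middle of (.580,.044) fits the target. The front carrier is unmoved in the chute. Now I feel for the lower cap.

>>> jog_arm(plan=[[0,0,0,-12,2,30,-1],[0,0,0,-12,2,60,-1],[0,0,0,-12,2,85,-1],[0,0,0,-12,2,100,-1],[0,0,0,-12,2,105,-1],[0,0,0,-12,2,108,-1],[0,0,0,-12,2,108,-1]])

```text
time: 9.95
ee_pos: [0.5069, 0.0572, 0.1765]
eef_rot: [0.678, 0.71, 0.132, -0.138]
ft_force: [0.1, 0.4, -0.2]
width: 0.0004
grip_force: 0.0
```

>>> jog_arm(plan=[[0,0,0,0,0,2,-1],[0,0,0,0,0,4,-1],[0,0,0,0,0,6,-1],[0,0,0,0,0,6,-1]])

```text
time: 10.35
ee_pos: [0.5061, 0.06, 0.1703]
eef_rot: [0.678, 0.71, 0.132, -0.138]
ft_force: [-0.6, -0.8, 0.2]
width: 0.0007
grip_force: 0.0
```

>>> jog_arm(plan=[[0,0,0,0,0,2,-1],[0,0,0,0,0,4,-1],[0,0,0,0,0,4,-1]])

```text
time: 10.65
ee_pos: [0.5062, 0.0614, 0.1666]
eef_rot: [0.678, 0.71, 0.132, -0.138]
ft_force: [-0.3, -1.1, 2.0]
width: 0.0002
grip_force: 1.1
```

>>> jog_arm(plan=[[0,0,0,0,0,3,-1],[0,0,0,0,0,6,-1],[0,0,0,0,0,9,-1],[0,0,0,0,0,12,-1],[0,0,0,0,0,15,-1],[0,0,0,0,0,17,-1],[0,0,0,0,0,17,-1]])

```text
time: 11.35
ee_pos: [0.5059, 0.0678, 0.1507]
eef_rot: [0.678, 0.71, 0.132, -0.138]
ft_force: [-0.2, -1.0, 4.0]
width: 0.0006
grip_force: 2.4
```

>>> jog_arm(plan=[[0,0,0,0,0,1,-1],[0,0,0,0,0,2,-1],[0,0,0,0,0,3,-1],[0,0,0,0,0,3,-1]])

```text
time: 11.75
ee_pos: [0.5058, 0.0688, 0.148]
eef_rot: [0.678, 0.71, 0.132, -0.138]
ft_force: [-0.8, -1.2, 4.8]
width: 0.0006
grip_force: 2.6
```

>>> jog_arm(plan=[[0,0,0,0,0,1,-1],[0,0,0,0,0,2,-1],[0,0,0,0,0,2,-1]])

```text
time: 12.05
ee_pos: [0.5059, 0.0694, 0.1466]
eef_rot: [0.678, 0.71, 0.132, -0.138]
ft_force: [-2.4, -2.7, 7.6]
width: 0.0003
grip_force: 4.3
```

>>> jog_arm(plan=[[0,0,0,0,0,1,-1],[0,0,0,0,0,2,-1],[0,0,0,0,0,2,-1],[0,0,0,0,0,2,-1],[0,0,0,0,0,2,-1],[0,0,0,0,0,2,-1],[0,0,0,0,0,2,-1],[0,0,0,0,0,2,-1],[0,0,0,0,0,2,-1],[0,0,0,0,0,2,-1]])

```text
time: 13.05
ee_pos: [0.506, 0.0694, 0.1462]
eef_rot: [0.678, 0.71, 0.133, -0.138]
ft_force: [-9.5, -7.4, 25.5]
width: 0.0006
grip_force: 13.0
```

Run:
```python
from h import *
a=snap('side','side5')['image'][150:330,270:430,::-1]; b=snap('top','top5')['image'][150:290,180:380,::-1]
cv2.imwrite('pics/c5.png',np.hstack([cv2.resize(a,(355,400)),cv2.resize(b,(440,400))]))
```

```text
(no output)
```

View pics/c5.png

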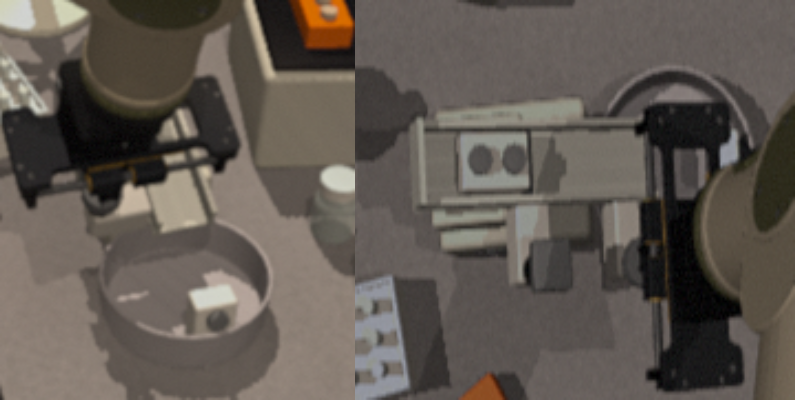

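The front carrier lies in the dish (crop (212,310)), the rear one still waits at the upper stop (495,160), and the lower key is down. Releasing and moving to the upper key.

>>> jog_arm(plan=[[0,0,0,0,0,-10,-1],[0,0,0,0,0,-35,-1],[0,0,0,0,0,-65,-1],[0,0,0,40,0,-65,-1],[0,0,0,80,0,-65,-1],[0,0,0,98,0,-65,-1],[0,0,0,98,0,-65,-1],[0,0,0,98,0,-45,-1],[0,0,0,98,0,-35,-1],[0,0,0,98,0,-31,-1],[0,0,0,98,0,-31,-1]])

```text
time: 14.25
ee_pos: [0.5018, 0.149, 0.2091]
eef_rot: [0.678, 0.71, 0.131, -0.138]
ft_force: [-0.1, 0.4, 0.2]
width: 0.0005
grip_force: 0.0
```

Run:
```python
from h import *
togo([.499,.1565,.2025])
```

```text
tool shift mm [ 4.6 -2.5  9. ] z axis [-0.018  0.374 -0.927] y [ 0.999  0.045 -0.001] 14.25 0.0005245939095689058
```

>>> jog_arm(plan=[[0,0,0,4,-2,2,-1],[0,0,0,4,-2,5,-1],[0,0,0,4,-2,8,-1],[0,0,0,4,-2,10,-1],[0,0,0,4,-2,12,-1],[0,0,0,4,-2,12,-1]])

```text
time: 14.85
ee_pos: [0.4998, 0.1578, 0.2003]
eef_rot: [0.678, 0.71, 0.132, -0.138]
ft_force: [-1.0, 0.8, 3.6]
width: 0.0004
grip_force: 1.4
```

>>> jog_arm(plan=[[0,0,0,0,0,3,-1],[0,0,0,0,0,6,-1],[0,0,0,0,0,9,-1],[0,0,0,0,0,12,-1],[0,0,0,0,0,15,-1],[0,0,0,0,0,15,-1]])

```text
time: 15.45
ee_pos: [0.4996, 0.1634, 0.1861]
eef_rot: [0.678, 0.71, 0.132, -0.138]
ft_force: [-0.4, 0.2, 5.9]
width: 0.0002
grip_force: 2.6
```

>>> jog_arm(plan=[[0,0,0,0,0,1,-1],[0,0,0,0,0,2,-1],[0,0,0,0,0,3,-1],[0,0,0,0,0,4,-1],[0,0,0,0,0,4,-1]])

```text
time: 15.95
ee_pos: [0.4997, 0.1642, 0.1841]
eef_rot: [0.678, 0.71, 0.133, -0.138]
ft_force: [-6.9, -5.4, 20.8]
width: 0.0003
grip_force: 10.3
```

>>> jog_arm(plan=[[0,0,0,0,0,1,-1],[0,0,0,0,0,1,-1],[0,0,0,0,0,1,-1]])

```text
time: 16.25
ee_pos: [0.4998, 0.1643, 0.184]
eef_rot: [0.678, 0.71, 0.133, -0.139]
ft_force: [-11.0, -9.4, 28.0]
width: 0.0008
grip_force: 14.6
```

>>> jog_arm(plan=[[0,0,0,0,0,-1,-1],[0,0,0,0,0,-1,-1],[0,0,0,0,0,-1,-1],[0,0,0,0,0,-1,-1],[0,0,0,0,0,-1,-1],[0,0,0,0,0,-1,-1]])

```text
time: 16.85
ee_pos: [0.4997, 0.1642, 0.1841]
eef_rot: [0.678, 0.71, 0.133, -0.138]
ft_force: [-7.4, -5.9, 19.9]
width: 0.0002
grip_force: 10.3
```

Run:
```python
from h import *
a=snap('side','side6')['image'][150:330,270:430,::-1]; b=snap('top','top6')['image'][150:290,180:380,::-1]
cv2.imwrite('pics/c6.png',np.hstack([cv2.resize(a,(355,400)),cv2.resize(b,(440,400))]))
print(dish('side6'),dish('top6'))
```

```text
((np.int64(368), array([0.58078654, 0.0427031 ]), np.float64(0.08226717862423963)), 434) ((np.int64(129), array([0.58086531, 0.04507994]), np.float64(0.08042604764675798)), 130)
```

View pics/c6.png

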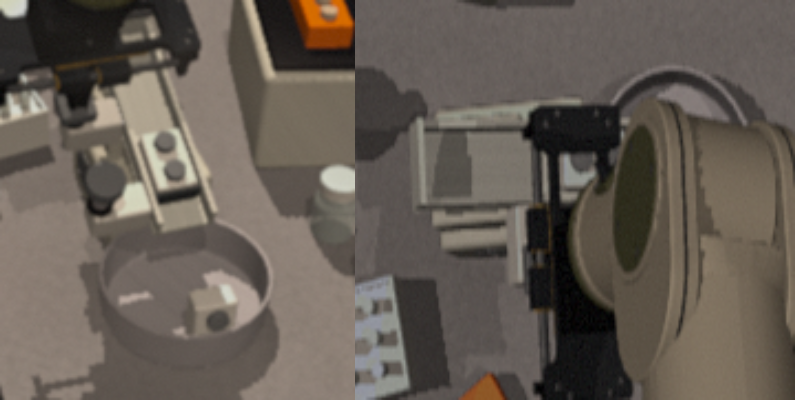

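The rear carrier waits at the lower stop (crop (172,165)), with the front one and the dish unmoved. Releasing and going back to the lower key.

>>> jog_arm(plan=[[0,0,0,0,0,-10,-1],[0,0,0,0,0,-35,-1],[0,0,0,0,0,-65,-1],[0,0,0,-40,2,-65,-1],[0,0,0,-80,2,-65,-1],[0,0,0,-102,2,-65,-1],[0,0,0,-102,2,-65,-1],[0,0,0,-102,2,-45,-1],[0,0,0,-102,2,-33,-1],[0,0,0,-102,2,-28,-1],[0,0,0,-102,2,-24,-1],[0,0,0,-102,2,-24,-1]])

```text
time: 18.15
ee_pos: [0.506, 0.0618, 0.1667]
eef_rot: [0.678, 0.71, 0.132, -0.138]
ft_force: [-1.8, 0.1, 3.8]
width: 0.0004
grip_force: 1.1
```

>>> jog_arm(plan=[[0,0,0,0,0,3,-1],[0,0,0,0,0,6,-1],[0,0,0,0,0,9,-1],[0,0,0,0,0,12,-1],[0,0,0,0,0,15,-1],[0,0,0,0,0,18,-1],[0,0,0,0,0,20,-1],[0,0,0,0,0,21,-1],[0,0,0,0,0,22,-1],[0,0,0,0,0,22,-1]])

```text
time: 19.15
ee_pos: [0.5061, 0.0695, 0.1467]
eef_rot: [0.678, 0.71, 0.132, -0.138]
ft_force: [-2.1, -1.0, 8.4]
width: 0.0003
grip_force: 4.2
```

>>> jog_arm(plan=[[0,0,0,0,0,1,-1],[0,0,0,0,0,1.5,-1],[0,0,0,0,0,1.5,-1],[0,0,0,0,0,1.5,-1],[0,0,0,0,0,1.5,-1],[0,0,0,0,0,1.5,-1],[0,0,0,0,0,1.5,-1],[0,0,0,0,0,1.5,-1],[0,0,0,0,0,1.5,-1],[0,0,0,0,0,1.5,-1]])

```text
time: 20.15
ee_pos: [0.5061, 0.0696, 0.1463]
eef_rot: [0.678, 0.71, 0.133, -0.138]
ft_force: [-7.2, -5.6, 20.9]
width: 0.0006
grip_force: 10.7
```

Run:
```python
from h import *
a=snap('side','side7')['image'][150:330,270:430,::-1]
cv2.imwrite('pics/c7.png',cv2.resize(a,(355,400)))
print(dish('side7'))
```

```text
((np.int64(363), array([0.58099274, 0.04247407]), np.float64(0.08253092805211507)), 428)
```

View pics/c7.png

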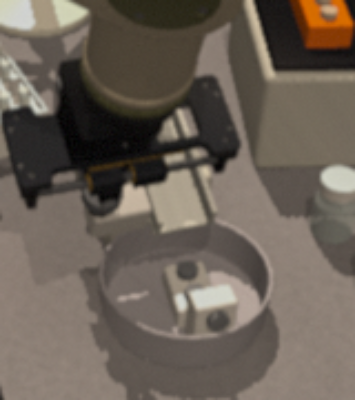

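Both carriers are in the dish (crop (185,285) and (212,310)). Releasing the key and backing well clear.

>>> jog_arm(plan=[[0,0,0,0,0,-10,-1],[0,0,0,0,0,-35,-1],[0,0,0,0,0,-75,-1],[0,0,0,0,0,-115,-1],[0,0,0,0,0,-140,-1],[0,0,0,0,0,-140,-1],[0,0,0,0,0,-140,-1]])

```text
time: 20.9
ee_pos: [0.5081, 0.0178, 0.274]
eef_rot: [0.678, 0.71, 0.132, -0.138]
ft_force: [-0.6, -0.1, -0.7]
width: 0.0005
grip_force: 0.0
```

Run:
```python
from h import *
a=snap('side','side8')['image']; cv2.imwrite('pics/c8.png',a[100:400,200:600,::-1])
print(dish('side8'),status.read_state()['ft_force'])
```

```text
((np.int64(369), array([0.58069824, 0.04238853]), np.float64(0.08246430072255116)), 434) [-0.49202774  0.21999202 -0.03759009]
```

View pics/c8.png

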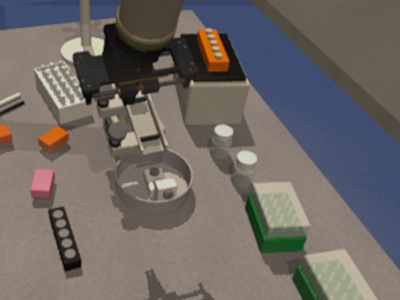

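The final view shows both carriers in the dish (about (160,182)), an empty chute, the bystanders where they were and the arm clear.

```bash
python3 -c "
from bench import order; print(order.close_job())"
```

```text
the job is handed in; nothing more can be done
None
```

The job is handed in: the dish is against the pedestal, and both carriers were let down into it in the order asked, in about 21 s of robot time with key presses peaking at about 31 N.

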